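# Free the skewed food box from the sliding-door cold case

## Robot

A 6-joint arm with a two-finger parallel gripper is mounted at the origin on the work surface. World frame = base frame: x ahead of the robot, y to its left, z up, the work surface at z = 0. Lengths are in mm, angles in rad, forces in N, time in s.
With the tool pointing down it reaches from about 300 to 775 mm from the base axis. Payload 14.6 kg.
Tool frame: the origin (TCP) lies between the finger pads; the fingertips stand 8 mm ahead of it and the grasp point (between the pads) lies 11 mm behind it; z points along the fingers, y is the direction in which the jaws open and shut (so a half turn about z gives the same grasp; the last joint's range is limited). The gripper opens to 94 mm and grips with 3 to 60 N. Pads are 16 mm wide; open, the fingers measure 119 mm over their backs; the gripper's body (75 mm by 177 mm) begins 78 mm behind the grasp point.
Start: joints at [-1.203, 0.3, 1.521, -0, 1.321, -0.067], TCP at [231.668, -498.818, 213.446] pointing down, gripper open.
Joint ranges: [-3.03, 3.03], [-0.79, 2.21], [0.23, 2.52], [-1.04, 4.18], [0, 3.07], [-2.55, 2.55]. Speed limits (rad/s): [2.22, 2.22, 2.57, 3.14, 3.14, 3.14].

## Interface

Orientations are given as [roll, pitch, yaw] about the fixed x, y, z axes, in that order (R = Rz(yaw) Ry(pitch) Rx(roll)).
In Python, from cell import manip gives the robot as it stands. The module is installed in compiled form; this text tells all that it offers.
- The arm moves only by the tool send_rows, never from a script. Its argument "series" is a list that holds one entry, the list of rows, each a list of 5 numbers: the opening, from 0 (shut) to 1 (fully open), then the shift along the tool's x, y, z in mm, then the turn about the tool's z in degrees. In form: [[[gripper, dx, dy, dz, roll], ...]]. A call has 1 to 10 rows; each row is the pose to reach, as a shift and turn from the pose commanded when the call began, along the tool's axes at that moment; what a row does not reach only later rows make up. A row lasts 1/10 s, in which the tool goes at most 50 mm and 8.59 degrees, less where a joint would pass 70% of its speed; a pose out of reach is approached as far as the arm can. A call with a gripper value outside its range is refused whole. The fingers move at their own pace and stop on an object; "newtons" is the grip in N (left out, the last holds). Time passes only in rows, so rows that repeat a pose let the fingers close. It gives the time, the measured TCP pose, the force and the opening at its end, in the units of the state.
- manip.read_state(): the state, without advancing time (a new reading comes with each control period).
- manip.camera(name): name is "scene" or "top" or "wrist"; returns a dict with "img" (400x640x3 uint8, red, green, blue), "vfov" (degrees; the focal length in pixels is half the picture's height over the tangent of half this angle, whatever the lens; pixels are square), "cx", "cy" (the principal point, pixels), "pose" (4x4, takes a point from camera to world coordinates); the wrist camera has in their place "T_tool_cam" (4x4, takes a point from camera to tool coordinates, whose origin is the TCP and whose axes are the flange's). Camera axes: x right, y down, z forward; pixel columns grow to the right and rows downward; lengths in mm; the calibration is good to about 2 mm. A picture is of the moment at which its call begins: read the wrist's pose just before it. There is no depth.
- manip.sign_off(): hands the job in, once; it reports no verdict.
Trained networks look in a picture, given as the dict that the camera call returned (one of the last four; its "shot" number tells which), for a name from the list of things; names that differ only in an ending like _2 or _b are one class to them, and where a whole thing is asked for, a point or a joint stands for the part that bears it (a point fixed in the world has none). Each returns a list of dicts, best first, with "conf" (0 to 1); they miss things now and then, are a little off and sometimes report something else, mostly with a low value. They report only what shows in the picture. A call takes as long as a camera call.
- manip.find_in(target, picture): "rect" ([left, top, width, height] in pixels, round what is visible of it).
- manip.silhouettes(target, picture): "pixels" (400x640 bool, what is visible of it) and "rect" ([left, top, width, height] in pixels, round what is visible of it).
The state is a dict: "clock": time; "joints": joint angles; "qd": joint speeds; "effort": joint torques, N m; "eef_pos": TCP position; "eef_rot": TCP orientation; "wrist_force": force on the tool from outside, world axes, zero at the start; "moment": the same for the moment, N m; "finger_gap": finger opening in mm.
Only numpy, scipy, OpenCV 4.12 (cv2) and the standard library are available. Lean on these libraries where they do the work, as an engineer would, in place of code of your own. Each camera call takes 0.05 s, during which the arm holds its last target. There are 200 camera calls.

## Task

The blue covered food box has gone askew in one of the two compartments of the cold case, its corners caught under the rails. Slide the clear door over it open past the other door, turn the box square with the case so it clears, lift it out and set it down upright in the middle of the wooden board without dropping it, then slide the door fully shut again. Keep the box level, and leave the canister in the other compartment and the mug, bowl and jar on the counter where they are.

Things in the scene. Friction and masses are not known exactly. Their poses are not given: they have to be found in the camera images.
- case: Cold case, fixed, white with grey rails, 215 deep (x), 530 long (y), 168 high. Origin: centre of its underside, on the counter; its front faces -x, y runs along the sliding direction (+y = the robot's left). End walls are 144 (left) and 155 (right) high. Two clear doors, each 255 long, 5 thick, lie level in a double track in the rails, a black pull strip standing on the outer end of each.
- well (a point): Centre of the well's floor, 35 above the counter, axes as the case. The well is 165 wide (walls at x = +-82.5) and 480 long (y = +-240), halved by a partition 10 thick at y = 0, 75 above the floor. The front and rear rails, 87 to 133 above the floor, overhang it by 22.5 on each long side: the mouth between them is only 120 wide (x = +-60).
- mouth_left (a point): Centre of the mouth over the left compartment with the left door fully open: 120 (x) by 209 (y) free, level with the rails' top, 168 above the counter. Axes as the case.
- mouth_right (a point): Centre of the mouth over the right compartment with the right door fully open: 120 (x) by 209 (y) free, level with the rails' top, 168 above the counter. Axes as the case.
- door_left (a joint): Left door (closed from y = -15 to 240 in the case frame), lower track, top face 150 above the counter. 0 = shut, 0.209 m = fully open, slid to -y beneath the right door. About 3 N of friction, stays where it is left.
- door_right (a joint): Right door (closed from y = -240 to 15 in the case frame), upper track, top face 161 above the counter. 0 = shut, 0.209 m = fully open, slid to +y over the left door. About 3 N of friction, stays where it is left.
- door_left_pull (a point): Middle of the top edge of the left door's pull strip, 35 above that door's top face (185 above the counter); moves with the door. Strip 12 thick along the case's y, 110 long along its x. Shut, it is at y = 233 in the case frame. Fully open, its inner face is 3 mm from the edge of the right door, whose top face is 24 below this point.
- door_right_pull (a point): Middle of the top edge of the right door's pull strip, 29 above that door's top face (190 above the counter); moves with the door. Strip 12 thick along the case's y, 110 long along its x. Shut, it is at y = -233 in the case frame. Fully open, its inner face is 3 mm from the edge of the left door, which lies lower.
- foodbox_mid (a point): Blue enamel box, white lid fixed on, 105 (its x) by 165 (its y) by 66 high, 0.4 to 0.7 kg; point at its centre, 33 above its underside. Starts on the floor of one compartment, turned about 23 degrees counter-clockwise (from above) from square (square = its y along the case's y), corners at the front and rear walls under the rails. It passes the mouth only if square within about 5 degrees.
- knob_mid (a point): Middle of the knob's head on the box's lid, 59 above foodbox_mid; axes are the box's. Round black head, 34 in diameter, 24 high, on a stem 16 thick; its underside is 14 above the lid. The knob spins loosely on its screw: twisting it does not turn the box, which turns when a corner is pressed on a wall. Dragged by the knob on the floor the box digs in; held a few mm up it swings easily.
- canister_mid (a point): Round steel canister with a red knob, 100 in diameter, 92 high with the knob, standing in the other compartment; point on its axis 39 above its underside. To be left alone.
- board: Wooden serving board, fixed, 240 (its x) by 190 (its y) by 16 thick, with a short grip at its +x end. Origin: centre of its underside, on the counter.
- mug: Orange mug, 80 in diameter, 85 high; origin at the centre of its underside. To be left alone.
- bowl: Blue bowl, 130 in diameter, 55 high; origin at the centre of its underside. To be left alone.
- jar: Amber jar with a green cap, 72 in diameter, 110 high; origin at the centre of its underside. To be left alone.

How it is judged (in metres and radians):
On the way, in this order (a step that is already met when the one before it is completed fails the run):
1. the door over the box is slid at least 180 mm open (((value of joint door_left above 0.18 m and y of foodbox_mid in the frame of case above 0 m) or (value of joint door_right above 0.18 m and y of foodbox_mid in the frame of case below 0 m))), for 0.2 s.
2. the box is turned square with the case (within 6 degrees) while still in the case (angle between the y axis of foodbox_mid and the y axis of case, either way round below 0.105 rad and z of foodbox_mid in the frame of case below 0.15 m and horizontal distance between foodbox_mid and case below 0.25 m), for 0.1 s.
At the end, for the whole second after the job is handed in: The box stands upright, released and at rest on the wooden board, its centre within 45 mm of the board's centre along each of the board's axes, and both doors are shut to within 6 mm (x of foodbox_mid in the frame of board between -0.045 and 0.045 m and y of foodbox_mid in the frame of board between -0.045 and 0.045 m and z of foodbox_mid in the frame of board between 0.045 and 0.053 m and angle between foodbox_mid's own z axis and vertical below 0.06 rad and linear speed of foodbox below 0.02 m/s and value of joint each of door_left, door_right below 0.006 m); the robot touches nothing.
It fails at once if the box is tipped more than 20 degrees (angle between foodbox_mid's own z axis and vertical above 0.35 rad).
It fails at once if the box is dropped (moves faster than 0.5 m/s with no finger on it) (linear speed of foodbox above 0.5 m/s and contact force between the fingers and foodbox below 0.3 N).
It fails at once if the canister is moved by more than 30 mm or tipped (distance of canister_mid from where it was at the start of the episode above 0.03 m or angle between canister_mid's own z axis and vertical above 0.3 rad).
It fails at once if the mug, bowl or jar is moved by more than 30 mm or tipped (distance of any of mug, bowl, jar from where it was at the start of the episode above 0.03 m or angle between any of mug, bowl, jar's own z axis and vertical above 0.3 rad).
It also fails if it takes over 69 s, if anything falls off the work surface, if the arm or the gripper's body presses on something with over 40 N, if the wrist force passes 120 N, or if a joint passes its speed limit or range.

## Working session

There is one attempt and no reset: what is moved stays moved. The work goes in short steps, Python scripts to look and compute and a tool call to move; the robot and the scene stay as the last step left them, time stands still between calls to the robot, and variables do not carry over. Pictures are saved under pics/ and viewed, about 8 in all and at most 12, crops included, and the job is handed in when it is done.

Besides the shell and the picture viewer there is one more tool, called after "Request:" as name([rows], argument=value, ...), one row to a line, values as JSON. send_rows: Moves the arm, as the interface text tells. Its arguments: {"type":"object","properties":{"series":{"type":"array"},"newtons":{"type":"number"}},"required":["series"]}

```bash
mkdir -p pics
python3 - <<'E'
from cell import manip
import cv2, numpy as np
print(manip.read_state())
ims=[]
for n in ("top","scene"):
    c=manip.camera(n); print(n,c['vfov'],c['cx'],c['cy'],np.round(c['pose'],3).tolist())
    cv2.imwrite(f'pics/{n}.png',c['img'][:,:,::-1])
    for t in ["case","foodbox_mid","knob_mid","canister_mid","board","mug","bowl","jar","door_left_pull","door_right_pull"]:
        print(t,[(np.round(d['rect']).tolist(),round(d['conf'],2)) for d in manip.find_in(t,c)[:2]])
E
```

```text
{'clock': 0.0, 'joints': array([-1.20259378e+00,  3.00449297e-01,  1.52155386e+00,  5.24840329e-05,
        1.32070236e+00, -6.65989159e-02]), 'qd': array([-0.00054406, -0.0012552 ,  0.00020847, -0.00165697,  0.00220106,
       -0.00063217]), 'effort': array([ 7.20371918e-04, -5.31806159e+01, -3.52735269e+01,  7.08260201e-02,
        2.45514867e-02, -6.39626455e-05]), 'eef_pos': array([ 231.59932743, -498.59337163,  212.90979928]), 'eef_rot': array([-3.14048563e+00, -1.24785113e-04,  4.34788379e-01]), 'wrist_force': array([-0.48389667, -0.42845015, -0.05641885]), 'moment': array([-0.00544826, -0.04194028,  0.06186476]), 'finger_gap': 94.07145824953075}
top 44.84845937393896 323.47305220904644 195.68406970807112 [[0.007, -0.996, 0.094, 494.448], [-1.0, -0.006, 0.014, -45.295], [-0.014, -0.094, -0.995, 1654.163], [0.0, 0.0, 0.0, 1.0]]
case []
foodbox_mid [([324.0, 191.0, 89.0, 46.0], 0.29)]
knob_mid [([454.0, 215.0, 29.0, 19.0], 0.74)]
canister_mid []
board [([168.0, 202.0, 64.0, 86.0], 0.86)]
mug [([213.0, 168.0, 30.0, 32.0], 0.74)]
bowl [([297.0, 133.0, 40.0, 41.0], 0.69), ([244.0, 177.0, 181.0, 76.0], 0.41)]
jar [([451.0, 213.0, 31.0, 24.0], 0.91), ([331.0, 194.0, 83.0, 40.0], 0.17)]
door_left_pull [([259.0, 195.0, 72.0, 42.0], 0.65)]
door_right_pull [([325.0, 190.0, 88.0, 47.0], 0.68)]
scene 43.05899341055293 323.7366614102423 198.96893751772146 [[-0.344, 0.817, -0.463, 1431.062], [0.939, 0.307, -0.155, 244.351], [0.015, -0.488, -0.873, 1624.959], [0.0, 0.0, 0.0, 1.0]]
case [([234.0, 132.0, 166.0, 112.0], 0.69)]
foodbox_mid []
knob_mid [([412.0, 173.0, 66.0, 79.0], 0.27), ([392.0, 233.0, 32.0, 35.0], 0.26)]
canister_mid []
board [([409.0, 178.0, 71.0, 77.0], 0.74)]
mug [([391.0, 234.0, 30.0, 34.0], 0.74)]
bowl [([296.0, 232.0, 36.0, 35.0], 0.77)]
jar [([200.0, 136.0, 25.0, 33.0], 0.9)]
door_left_pull [([322.0, 165.0, 72.0, 42.0], 0.88)]
door_right_pull [([250.0, 141.0, 80.0, 52.0], 0.59)]
```

View pics/top.png

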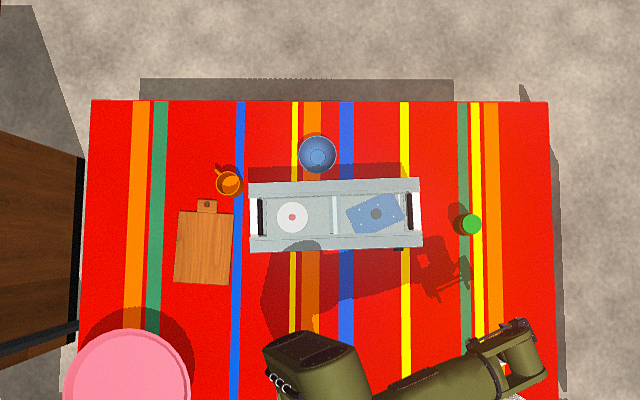

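View pics/scene.png

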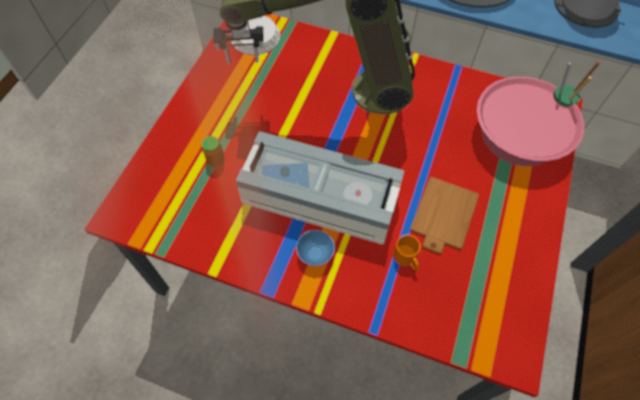

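The box lies in the right compartment, near (375,213) in the top view, and the canister is in the left one at (292,217). The right pull is at (410,212), the left pull at (261,217), and the board is around (204,245).

```bash
cat > h.py <<'E'
from cell import manip
import cv2, numpy as np
from scipy.spatial.transform import Rotation as R
def ray(c,uv,pose,z):
    f=c['img'].shape[0]/2/np.tan(np.radians(c['vfov']/2))
    d=np.array([(uv[0]-c['cx'])/f,(uv[1]-c['cy'])/f,1.]); d=pose[:3,:3]@d; o=pose[:3,3]
    return o+d*(z-o[2])/d[2]
def wristpose():
    s=manip.read_state(); T=np.eye(4); T[:3,:3]=R.from_euler('xyz',s['eef_rot']).as_matrix(); T[:3,3]=s['eef_pos']
    return T
def wrist():
    T=wristpose(); c=manip.camera('wrist'); return c,T@c['T_tool_cam']
def proj(c,pose,p):
    f=c['img'].shape[0]/2/np.tan(np.radians(c['vfov']/2))
    q=pose[:3,:3].T@(np.asarray(p)-pose[:3,3]); return np.array([c['cx']+f*q[0]/q[2],c['cy']+f*q[1]/q[2]])
E
python3 - <<'E'
from h import *
c=manip.camera('top'); P=c['pose']; im=c['img']
crop=im[160:300,160:440]; cv2.imwrite('pics/crop1.png',cv2.resize(crop,(784,392),interpolation=cv2.INTER_CUBIC)[:,:,::-1])
dark=(im.max(2)<60).astype(np.uint8); n,l,st,ce=cv2.connectedComponentsWithStats(dark)
for i in range(1,n):
    x,y,w,h,a=st[i]
    if a>40 and 240<x<430 and 180<y<260:
        r=cv2.minAreaRect(np.argwhere(l==i)[:,::-1].astype(np.float32)); print(st[i],ce[i],r,ray(c,ce[i],P,188))
hsv=cv2.cvtColor(im,cv2.COLOR_RGB2HSV)
b=((hsv[:,:,0]>95)&(hsv[:,:,0]<125)&(hsv[:,:,1]>70)); m=np.zeros_like(b); m[192:237,340:408]=b[192:237,340:408]
r=cv2.minAreaRect(np.argwhere(m)[:,::-1].astype(np.float32)); print('box',r,[ray(c,p,P,101).round() for p in cv2.boxPoints(r)])
s=manip.silhouettes('board',c)
if s:
    r=cv2.minAreaRect(np.argwhere(s[0]['pixels'])[:,::-1].astype(np.float32)); print('board',r,ray(c,r[0],P,16),[ray(c,p,P,16).round() for p in cv2.boxPoints(r)])
for n_,uv,z in(('mug',(230,183),85),('jar',(472,224),110),('bowl',(317,153),55)): print(n_,ray(c,uv,P,z).round())
E
```

```text
[257 199   6  36 170] [259.77647059 216.87647059] ((259.8277893066406, 216.50592041015625), (35.11705780029297, 4.859180927276611), 88.02507019042969) [566.92659556 168.62634118 188.        ]
box ((374.66778564453125, 213.9691619873047), (32.111106872558594, 51.06328582763672), 65.55604553222656) [array([595., -91., 101.]), array([ 664., -241.,  101.]), array([ 570., -283.,  101.]), array([ 502., -134.,  101.])]
board ((204.082763671875, 241.5069122314453), (57.05224609375, 84.70639038085938), 4.763641834259033) [491.0532403  380.53698583  16.        ] [array([357., 484.,  16.]), array([642., 470.,  16.]), array([627., 276.,  16.]), array([343., 292.,  16.])]
mug [682. 283.  85.]
jar [ 552. -494.  110.]
bowl [788.   1.  55.]
```

View pics/crop1.png

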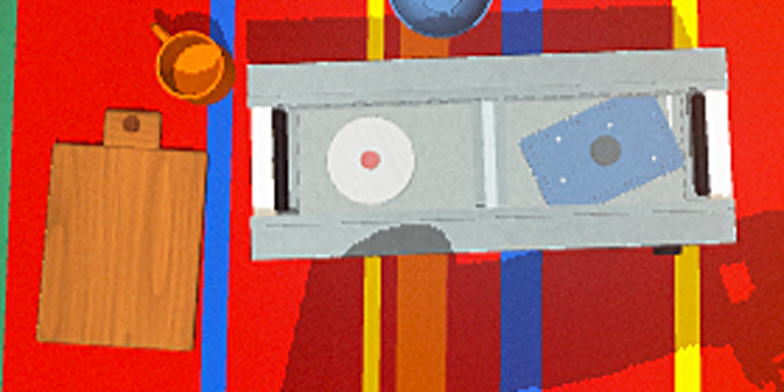

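The crop shows the case's rail corners at (248,66), (725,49), (736,242) and (252,259). The board corners are (54,144), (207,153), (193,350) and (38,341), the box knob is at (605,150), and the right pull at (700,144).

Run:
```python
from h import *
c=manip.camera('top'); P=c['pose']
w=lambda u,v,z: ray(c,(160+u/2.8,160+v/2.8),P,z)[:2]
C=np.array([w(*p,168) for p in((248,66),(725,49),(736,242),(252,259))]); print('case',C.round(),C.mean(0).round(1),np.linalg.norm(C[0]-C[1]),np.linalg.norm(C[1]-C[2]),np.linalg.norm(C[3]-C[2]))
d=(C[0]-C[1])+(C[3]-C[2]); yaw=np.arctan2(-d[0],d[1]); print('yaw',np.degrees(yaw))
B=np.array([w(*p,16) for p in((54,144),(207,153),(193,350),(38,341))]); print('board',B.round(),B.mean(0).round(1)); d=(B[0]-B[3])+(B[1]-B[2]); print(np.degrees(np.arctan2(d[1],d[0])),np.linalg.norm(B[0]-B[1]),np.linalg.norm(B[1]-B[2]))
print('rpull',w(700,144,190),'lpull',w(280,160,185),'knob',w(605,150,139),'canister',w(370,160,127))
cc=C.mean(0); Rz=np.array([[np.cos(yaw),-np.sin(yaw)],[np.sin(yaw),np.cos(yaw)]])
for n,p in(('rp',(0,-233)),('lp',(0,233)),('mouth_r',(0,-122))): print(n,(cc+Rz@p).round(1))
print('knob in case',Rz.T@(w(605,150,139)-cc))
```

```text
case [[ 671.  208.]
 [ 692. -318.]
 [ 481. -327.]
 [ 459.  199.]] [575.8 -59.3] 526.393978034501 211.50061331129706 526.980897516738
yaw 2.385468762265996
board [[592. 468.]
 [582. 282.]
 [347. 293.]
 [356. 479.]] [469.3 380.4]
-2.6682052060217 186.74426896746726 235.94245766526564
rpull [ 586.13180688 -285.5831715 ] lpull [566.26974437 168.36803676] knob [ 581.97032447 -188.11894262] canister [569.74536323  75.20150583]
rp [ 585.5 -292.1]
lp [566.1 173.5]
mouth_r [ 580.9 -181.2]
knob in case [   0.78349783 -128.95781143]
```

```bash
cat >> h.py <<'E'
def to(x,y,z,yawdeg):
    "rows numbers to reach world pose (tool down)"
    s=manip.read_state(); p=np.array(s['eef_pos']); M=R.from_euler('xyz',s['eef_rot']).as_matrix()
    a=-(yawdeg-np.degrees(s['eef_rot'][2])); a=(a+180)%360-180
    print('d',(M.T@(np.array([x,y,z])-p)).round(1),'roll',round(a,1))
E
python3 - <<'E'
from h import *
to(586,-292,213,2.4)
E
```

```text
d [ 4.085e+02 -3.830e+01  4.000e-01] roll 22.5
```

Request:
send_rows([
  [[1,45,-4,0,7.5],[1,90,-8,0,15],[1,135,-12,0,22.5],[1,180,-17,0,22.5],[1,225,-21,0,22.5],[1,270,-25,0,22.5],[1,315,-29,0,22.5],[1,360,-34,0,22.5],[0.6,400,-38,0,22.5],[0.5,408,-38,0,22.5]],
], newtons=20)

```text
clock: 2.25
eef_pos: [588.3, -289.7, 212.8]
eef_rot: [-3.141, 0.0, 0.046]
wrist_force: [-0.6, -0.1, 0.1]
finger_gap: 81.0
```

Run:
```python
from h import *
c,P=wrist(); print(manip.read_state()['eef_pos']); print(np.round(c['T_tool_cam'],3).tolist(),c['vfov'])
im=c['img'].copy()
yaw=np.radians(2.385)
for x in(-55,55):
    for y in(-239,-227):
        p=np.r_[576+x*np.cos(yaw)-y*np.sin(yaw),-59.3+x*np.sin(yaw)+y*np.cos(yaw),190]; cv2.circle(im,tuple(int(v) for v in proj(c,P,p)),3,(255,0,255),-1)
cv2.imwrite('pics/w1.png',im[:,:,::-1])
to(586,-292,176,2.4)
```

```text
[ 587.68542758 -290.53046569  212.72633428]
[[0.001, -0.973, -0.232, 66.661], [1.0, 0.001, 0.0, -0.934], [0.0, -0.232, 0.973, -172.394], [0.0, 0.0, 0.0, 1.0]] 63.55605726373761
d [-1.7  1.4 36.7] roll 0.2
```

View pics/w1.png

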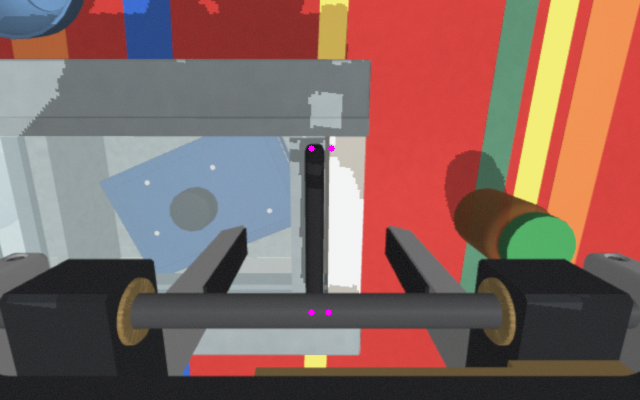

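The black strip shows at columns 306–325, within about 3 mm of where I predicted it. The fingers straddle it, so I'll lower and grip.

Request:
send_rows([
  [[0.4,0,0,19,0],[0.3,0,0,38,0],[0.2,0,0,38,0],[0,0,0,38,0],[0,0,0,38,0],[0,0,0,38,0],[0,0,0,38,0],[0,0,0,38,0],[0,0,0,38,0],[0,0,0,38,0]],
], newtons=25)

```text
clock: 3.3
eef_pos: [585.8, -292.3, 175.9]
eef_rot: [-3.141, -0.0, 0.042]
wrist_force: [-1.1, 3.1, 4.3]
finger_gap: 11.6
```

Request:
send_rows([
  [[0,0,-20,0,0],[0,0,-50,0,0],[0,0,-80,0,0],[0,0,-110,0,0],[0,0,-140,0,0],[0,0,-170,0,0],[0,0,-190,0,0],[0,0,-200,0,0],[0,0,-206,0,0],[0,0,-206,0,0]],
])

```text
clock: 4.3
eef_pos: [576.7, -86.2, 175.8]
eef_rot: [-3.142, 0.001, 0.043]
wrist_force: [-6.6, 2.5, 7.5]
finger_gap: 11.9
```

Request:
send_rows([
  [[0.3,0,0,0,0],[0.4,0,0,0,0],[0.5,0,0,0,0],[0.5,0,0,-30,0],[0.6,0,0,-75,0],[0.7,-10,30,-75,0],[0.7,-20,70,-75,0],[0.7,-20,97,-75,0],[0.7,-20,97,-75,0],[0.7,-20,97,-75,0]],
])

```text
clock: 5.3
eef_pos: [561.1, -184.7, 250.1]
eef_rot: [-3.141, 0.0, 0.041]
wrist_force: [-0.1, 0.8, 0.2]
finger_gap: 66.0
```

Run:
```python
from h import *
c,P=wrist(); im=c['img']; cv2.imwrite('pics/w2.png',im[:,:,::-1]); np.save('P.npy',P)
print(manip.read_state()['eef_pos'],manip.read_state()['eef_rot'])
for t,z in(('knob_mid',139),('foodbox_mid',101)):
    for s in manip.silhouettes(t,c)[:2]:
        r=cv2.minAreaRect(np.argwhere(s['pixels'])[:,::-1].astype(np.float32)); print(t,s['conf'],s['rect'],r,ray(c,r[0],P,z).round(1),[ray(c,p,P,z)[:2].round() for p in cv2.boxPoints(r)])
```

```text
[ 561.1714583  -184.02849488  250.23999545] [-3.14129830e+00  2.11404651e-04  4.19944116e-02]
knob_mid 0.7 [223.2, 106.2, 193.8, 126.3] ((322.1114196777344, 167.3533935546875), (105.14055633544922, 167.5069580078125), 67.30620574951172) [ 590.4 -188.1  139. ] [array([ 601., -103.]), array([ 660., -232.]), array([ 580., -276.]), array([ 512., -138.])]
foodbox_mid 0.66 [226.6, 106.3, 188.1, 130.6] ((321.9167175292969, 167.53453063964844), (104.5180435180664, 166.20599365234375), 67.47943115234375) [ 585.2 -188.9  101. ] [array([597., -93.]), array([ 663., -239.]), array([ 573., -287.]), array([ 497., -133.])]
```

View pics/w2.png

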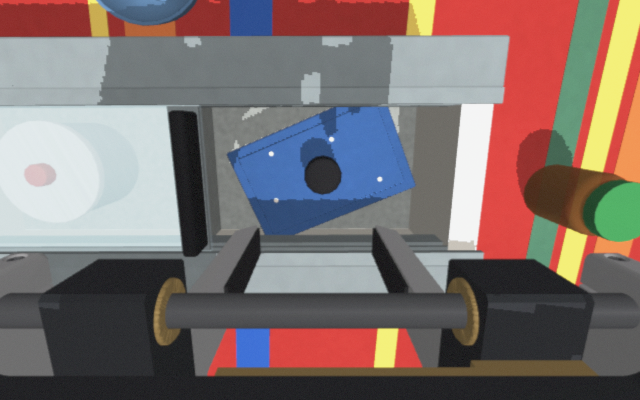

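The door is open with its strip at columns 170–205, and the box is free at about 23°. The knob head shows at (323,175).

Run:
```python
from h import *
c,P=wrist(); im=c['img']
m=np.zeros((400,640),bool); m[150:200,295:350]=im[150:200,295:350].max(2)<45
n,l,st,ce=cv2.connectedComponentsWithStats(m.astype(np.uint8)); i=1+st[1:,4].argmax(); print(st[i],ce[i])
k=ray(c,ce[i],P,135); print(k); to(k[0],k[1],116,2.4)
```

```text
[307 157  31  16 106] [318.87735849 161.9245283 ]
[ 594.7963317  -183.89062104  135.        ]
d [ 33.4   1.8 134.5] roll 0.1
```

Run:
```python
from h import *
c,P=wrist(); g=cv2.medianBlur(cv2.cvtColor(c['img'],cv2.COLOR_RGB2GRAY),3)
h=cv2.HoughCircles(g[140:215,280:370],cv2.HOUGH_GRADIENT,1,20,param1=60,param2=10,minRadius=15,maxRadius=23); print(h)
for uv in [(323,175)]+([] if h is None else [(280+q[0],140+q[1]) for q in h[0][:2]]):
    k=ray(c,uv,P,137); print(uv,k); to(k[0],k[1],116,2.4)
```

```text
[[[43.5 34.5 18.3]]]
(323, 175) [ 583.558655   -188.09301404  137.        ]
d [ 22.    5.5 134.5] roll 0.1
(np.float32(323.5), np.float32(174.5)) [ 584.02824093 -188.51704627  137.        ]
d [ 22.5   5.9 134.5] roll 0.1
```

Request:
send_rows([
  [[0.7,12,3,0,0],[0.7,22,6,20,0],[0.7,22,6,60,0],[0.7,22,6,95,0],[0.7,22,6,120,0],[0.7,22,6,134,0],[0.4,22,6,134,0],[0,22,6,134,0],[0,22,6,134,0],[0,22,6,134,0]],
], newtons=40)

```text
clock: 6.55
eef_pos: [583.8, -189.7, 117.8]
eef_rot: [3.141, -0.002, 0.042]
wrist_force: [-0.3, -0.7, -1.0]
finger_gap: 37.3
```

Request:
send_rows([
  [[0,0,0,0,0],[0,0,0,-1,0],[0,0,0,-2,0],[0,0,0,-4,0],[0,0,0,-6,0],[0,0,0,-6,0],[0,0,0,-6,0]],
])

```text
clock: 7.25
eef_pos: [583.3, -189.5, 122.4]
eef_rot: [-3.142, 0.0, 0.042]
wrist_force: [-0.8, -0.7, -4.8]
finger_gap: 33.3
```

Run:
```python
from h import *
c,P=wrist(); s=manip.read_state(); print(s['eef_pos'],s['wrist_force'],s['finger_gap'],s['moment'])
for s in manip.silhouettes('foodbox_mid',c)[:1]:
    r=cv2.minAreaRect(np.argwhere(s['pixels'])[:,::-1].astype(np.float32)); print(r,s['conf'])
cv2.imwrite('pics/w3.png',c['img'][:,:,::-1])
```

```text
[ 583.31494961 -189.46593383  122.36828478] [-0.44331965 -0.12485493 -5.31918579] 33.503383271519866 [ 0.03638508  0.01621406 -0.01778597]
((319.5, 191.5), (369.0, 639.0), 90.0) 0.18
```

The reading is -5.3 N of weight on the wrist, so the box is off the floor. Next I'll press its rear corner on the rear wall (+x) to swing it clockwise.

Request:
send_rows([
  [[0,3,0,0,0],[0,6,0,0,0],[0,9,0,0,0],[0,12,0,0,0],[0,15,0,0,0],[0,18,0,0,0],[0,21,0,0,0],[0,24,0,0,0],[0,24,0,0,0],[0,24,0,0,0]],
])

```text
clock: 8.35
eef_pos: [607.3, -188.5, 122.4]
eef_rot: [-3.142, 0.0, 0.042]
wrist_force: [0.2, 0.2, -6.6]
finger_gap: 32.9
```

Run:
```python
from h import *
c,P=wrist(); s=manip.read_state(); print(s['eef_pos'],s['wrist_force'],s['moment'])
cv2.imwrite('pics/w3.png',c['img'][:,:,::-1])
```

```text
[ 607.27720899 -188.47864739  122.40395542] [ 0.17065412 -0.46147681 -5.89991653] [0.03645123 0.02661614 0.04439575]
```

View pics/w3.png

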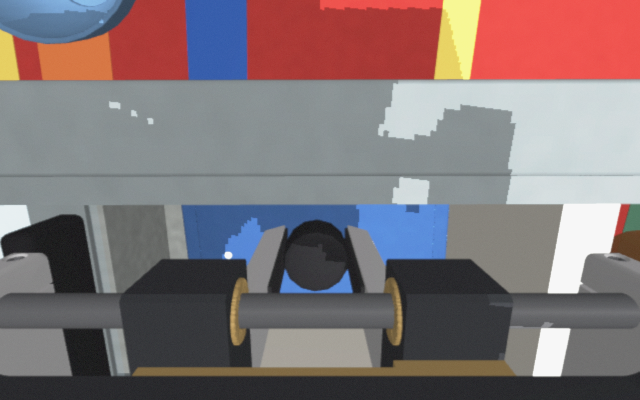

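The box's left and right edges (columns 185 and 447) now look parallel to the case. I'll press it flush on the wall, then return it to the centre line.

Request:
send_rows([
  [[0,2,0,0,0],[0,4,0,0,0],[0,5,0,0,0],[0,6,0,0,0],[0,6,0,0,0],[0,6,0,0,0],[0,6,0,0,0]],
])

```text
clock: 9.1
eef_pos: [613.3, -188.2, 122.4]
eef_rot: [3.142, 0.0, 0.042]
wrist_force: [-0.5, -0.2, -6.1]
finger_gap: 33.4
```

Request:
send_rows([
  [[0,-2,0,0,0],[0,-5,0,0,0],[0,-9,0,0,0],[0,-13,0,0,0],[0,-18,0,0,0],[0,-23,0,0,0],[0,-27,0,0,0],[0,-30,0,0,0],[0,-31,0,0,0],[0,-31,0,0,0]],
])

```text
clock: 10.1
eef_pos: [582.3, -189.6, 122.5]
eef_rot: [3.142, -0.0, 0.042]
wrist_force: [-0.3, 1.1, -5.2]
finger_gap: 33.4
```

Run:
```python
from h import *
c,P=wrist(); s=manip.read_state(); print(s['eef_pos'],s['wrist_force'],s['moment'])
cv2.imwrite('pics/w4.png',c['img'][:,:,::-1])
```

```text
[ 582.41809984 -189.53372232  122.49171518] [ 0.41420525 -0.4942636  -5.75063037] [ 0.06574585 -0.01350114  0.05695561]
```

View pics/w4.png

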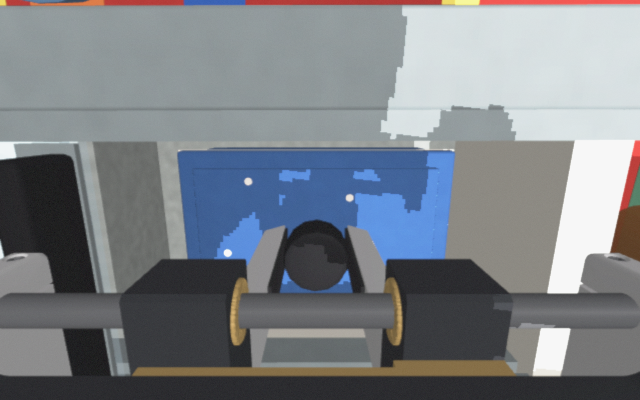

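Run:
```python
from h import *
c,P=wrist()
for v in (104,108,140,141): print(v,[ray(c,(320,v),P,z)[0].round(1) for z in(122,168)])
print('lid',[ray(c,(320,v),P,107)[:2].round(1) for v in(148,151,154)],[ray(c,(u,152),P,107)[:2].round(1) for u in(181,453)])
to(582,-189.6,290,2.4)
```

```text
104 [np.float64(658.9), np.float64(656.2)]
108 [np.float64(656.9), np.float64(654.8)]
140 [np.float64(640.7), np.float64(642.9)]
141 [np.float64(640.2), np.float64(642.5)]
lid [array([ 635.4, -188.8]), array([ 633.7, -188.9]), array([ 632., -189.])] [array([ 629.7, -108.7]), array([ 636.4, -265.7])]
d [-5.000e-01  1.000e-01 -1.675e+02] roll 0.0
```

The rear rail's inner edge measures x=640.7 and the lid edge about 634–635, so the box is centred with 6–7 mm of clearance. Lifting now.

Request:
send_rows([
  [[0,0,0,-4,0],[0,0,0,-12,0],[0,0,0,-24,0],[0,0,0,-38,0],[0,0,0,-54,0],[0,0,0,-70,0],[0,0,0,-86,0],[0,0,0,-102,0],[0,0,0,-116,0],[0,0,0,-124,0]],
])

```text
clock: 11.2
eef_pos: [582.6, -189.6, 248.6]
eef_rot: [3.141, -0.002, 0.042]
wrist_force: [-0.2, 0.4, -5.5]
finger_gap: 33.3
```

Request:
send_rows([
  [[0,0,0,-6,0],[0,0,0,-18,0],[0,0,0,-32,0],[0,0,0,-44,0],[0,0,0,-50,0],[0,0,0,-52,0],[0,0,0,-52,0],[0,0,0,-52,0],[0,0,0,-52,0]],
])

```text
clock: 12.1
eef_pos: [582.3, -189.5, 297.9]
eef_rot: [-3.141, 0.001, 0.042]
wrist_force: [-0.2, -0.1, -5.8]
finger_gap: 33.2
```

Run:
```python
from h import *
c,P=wrist(); s=manip.read_state(); print(s['clock'],s['eef_pos'],s['wrist_force'],s['moment'],s['finger_gap'])
cv2.imwrite('pics/w5.png',c['img'][:,:,::-1])
to(469.5,380.5,298,2.4)
```

```text
12.15 [ 582.2825524  -189.51835398  298.00317902] [ 0.07706699 -0.37859282 -4.15836241] [ 0.07747098 -0.00409656 -0.06599391] 33.51761575753946
d [-8.870e+01 -5.743e+02  2.000e-01] roll 0.0
```

View pics/w5.png

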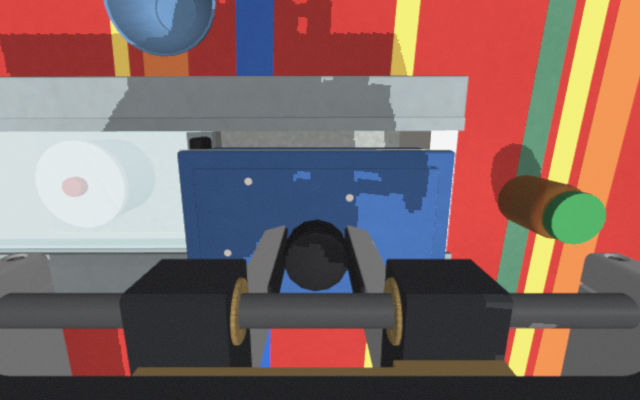

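The box hangs level and square above the case. Carrying it to the board.

Request:
send_rows([
  [[0,-1,-6,0,0],[0,-3,-20,0,0],[0,-6,-40,0,0],[0,-10,-65,0,0],[0,-15,-95,0,0],[0,-20,-130,0,0],[0,-25,-165,0,0],[0,-31,-200,0,0],[0,-36,-235,0,0],[0,-42,-270,0,0]],
])

```text
clock: 13.15
eef_pos: [527.7, 81.1, 298.7]
eef_rot: [-3.141, -0.001, 0.043]
wrist_force: [0.6, 0.7, -5.3]
finger_gap: 33.1
```

Request:
send_rows([
  [[0,-6,-35,0,0],[0,-11,-70,0,0],[0,-16,-105,0,0],[0,-22,-140,0,0],[0,-27,-175,0,0],[0,-32,-210,0,0],[0,-37,-240,0,0],[0,-41,-265,0,0],[0,-44,-285,0,0],[0,-46,-298,0,0]],
])

```text
clock: 14.15
eef_pos: [468.7, 376.3, 298.6]
eef_rot: [-3.141, 0.0, 0.044]
wrist_force: [0.1, -0.0, -6.8]
finger_gap: 33.7
```

Request:
send_rows([
  [[0,0,-4,0,0],[0,0,-6,0,0],[0,0,-6,0,0],[0,0,-6,0,0],[0,0,-6,0,0]],
])

```text
clock: 14.65
eef_pos: [470.5, 379.7, 298.6]
eef_rot: [-3.142, -0.0, 0.041]
wrist_force: [-0.7, 0.0, -5.2]
finger_gap: 33.3
```

Run:
```python
from h import *
c,P=wrist(); s=manip.read_state(); print(s['clock'],s['eef_pos'],s['eef_rot'],s['wrist_force'],s['finger_gap'])
im=c['img'].copy(); a=np.radians(-2.67)
for x,y in((120,95),(120,-95),(-120,95),(-120,-95)):
    p=np.r_[469.3+x*np.cos(a)-y*np.sin(a),380.4+x*np.sin(a)+y*np.cos(a),16]; q=proj(c,P,p); print(q); cv2.circle(im,tuple(int(v) for v in q),4,(255,0,255),-1)
cv2.imwrite('pics/w6.png',im[:,:,::-1])
to(469.3,380.4,100,2.4)
```

```text
14.7 [470.52293324 379.77160008 298.57684117] [-3.14152908e+00 -1.65060891e-04  4.13562517e-02] [ 0.00746783 -0.89060349 -5.41104485] 33.16690547297043
[252.58445225  77.08735754]
[394.43492362  90.38975747]
[245.68641583 246.33723314]
[371.46002723 256.77778512]
d [ -1.2  -0.7 198.6] roll -0.0
```

View pics/w6.png

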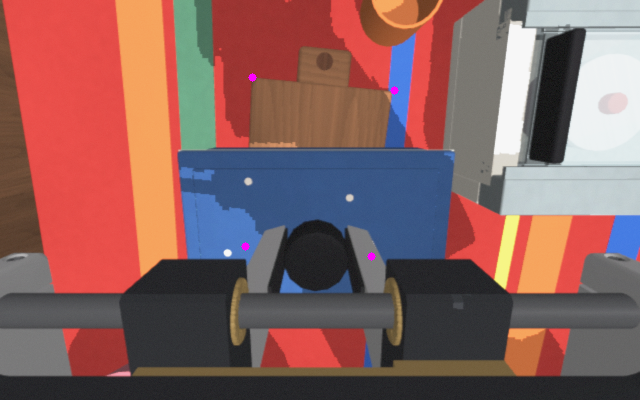

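The predicted board corners line up with the board, with the far corners at (252,77) and (394,90). Lowering the box.

Request:
send_rows([
  [[0,0,0,6,0],[0,0,0,20,0],[0,0,0,45,0],[0,0,0,75,0],[0,0,0,105,0],[0,0,0,135,0],[0,0,0,160,0],[0,0,0,180,0],[0,0,0,190,0],[0,0,0,194,0]],
])

```text
clock: 15.7
eef_pos: [469.8, 379.9, 103.0]
eef_rot: [3.141, 0.002, 0.042]
wrist_force: [0.6, -0.2, -5.2]
finger_gap: 33.8
```

Request:
send_rows([
  [[0,0,0,1,0],[0,0,0,2,0],[0,0,0,3,0],[0,0,0,4,0],[0,0,0,5,0],[0,0,0,6,0],[0,0,0,6,0],[0,0,0,6,0]],
])

```text
clock: 16.5
eef_pos: [470.3, 380.3, 98.6]
eef_rot: [-3.141, -0.0, 0.042]
wrist_force: [0.0, -0.3, -4.1]
finger_gap: 33.5
```

Request:
send_rows([
  [[0,0,0,0.5,0],[0,0,0,1,0],[0,0,0,1.5,0],[0,0,0,2,0],[0,0,0,2,0],[0,0,0,2,0]],
])

```text
clock: 17.1
eef_pos: [470.6, 380.4, 98.4]
eef_rot: [-3.141, -0.001, 0.042]
wrist_force: [-6.3, -3.6, 15.2]
finger_gap: 33.1
```

Contact confirmed: +15 N with the box on the board. Easing off and releasing.

Request:
send_rows([
  [[0,0,0,-1,0],[0,0,0,-1,0],[0.5,0,0,-1,0],[0.6,0,0,-1,0],[0.7,0,0,-1,0],[0.7,0,0,-1,0],[0.7,0,0,-10,0],[0.7,0,0,-40,0],[0.7,0,0,-80,0],[0.7,0,0,-130,0]],
])

```text
clock: 18.1
eef_pos: [469.7, 379.8, 227.3]
eef_rot: [3.14, 0.002, 0.042]
wrist_force: [0.4, -0.2, 0.3]
finger_gap: 65.9
```

Run:
```python
from h import *
c,P=wrist(); s=manip.read_state(); print(s['clock'],s['eef_pos'],s['wrist_force'],s['finger_gap'])
yaw=np.radians(2.385); y=-24; p=(576-y*np.sin(yaw),-59.3+y*np.cos(yaw)); print(p); to(577,-86.2,229,2.4)
```

```text
18.15 [471.72838538 381.30569562 237.58570964] [0.7731446  0.75457383 9.55521489] 65.78404453278084
(np.float64(576.998737981245), np.float64(-83.27921021311624))
d [ 85.4 471.6   6.6] roll 0.0
```

Request:
send_rows([
  [[0.7,8,40,0,0],[0.7,16,85,0,0],[0.7,24,130,0,0],[0.7,33,178,0,0],[0.7,42,226,0,0],[0.7,51,274,0,0],[0.7,60,322,0,0],[0.7,69,370,0,0],[0.7,78,418,0,0],[0.7,87,460,0,0]],
])

```text
clock: 19.15
eef_pos: [576.7, -78.1, 227.1]
eef_rot: [3.141, -0.001, 0.041]
wrist_force: [0.8, 0.4, -0.3]
finger_gap: 65.6
```

Request:
send_rows([
  [[0.6,0,10,0,0],[0.5,0,10,0,0],[0.5,0,10,0,0]],
])

```text
clock: 19.45
eef_pos: [576.9, -84.8, 226.7]
eef_rot: [-3.141, -0.0, 0.043]
wrist_force: [0.7, 0.1, 0.0]
finger_gap: 47.5
```

Run:
```python
from h import *
to(577,-86.2,176,2.4)
c,P=wrist(); t=manip.camera('top')
im=np.hstack([c['img'][:,:400],cv2.resize(t['img'][160:300,160:440],(400,200),interpolation=cv2.INTER_CUBIC).repeat(2,0)])
cv2.imwrite('pics/w7.png',im[:,:,::-1])
```

```text
d [ 0.   1.4 50.7] roll 0.0
```

View pics/w7.png

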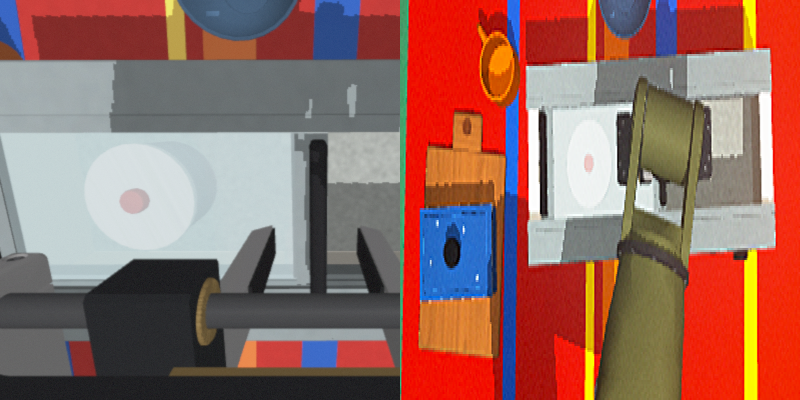

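The box sits on the middle of the board, with its knob at (452,253) in the top half of the picture. The strip lies between the fingers at column 318. I'll grip it and slide the door shut.

Request:
send_rows([
  [[0.5,0,1,25,0],[0.4,0,1,50,0],[0.2,0,1,51,0],[0,0,1,51,0],[0,0,1,51,0],[0,0,1,51,0],[0,0,1,51,0],[0,0,1,51,0],[0,0,1,51,0]],
], newtons=30)

```text
clock: 20.45
eef_pos: [577.5, -86.5, 176.8]
eef_rot: [3.141, -0.002, 0.042]
wrist_force: [-1.2, 1.7, 6.1]
finger_gap: 12.5
```

Request:
send_rows([
  [[0,0,20,0,0],[0,0,50,0,0],[0,0,80,0,0],[0,0,110,0,0],[0,0,140,0,0],[0,0,170,0,0],[0,0,190,0,0],[0,0,200,0,0],[0,0,205,0,0],[0,0,208,0,0]],
])

```text
clock: 21.45
eef_pos: [586.6, -292.4, 176.8]
eef_rot: [-3.137, -0.002, 0.043]
wrist_force: [-1.7, 29.7, 12.4]
finger_gap: 11.4
```

Run:
```python
from h import *
s=manip.read_state(); print(s['clock'],s['eef_pos'],s['wrist_force'],s['finger_gap'])
```

```text
21.45 [ 586.64801714 -292.38399962  176.79744993] [-1.69950311 29.73548975 12.44782127] 11.42469157528921
```

It has reached the stop: 30 N of reaction at y=-292.4, the same position as when shut. I'll release, retreat and check.

Request:
send_rows([
  [[0,0,-2,0,0],[0.3,0,-2,0,0],[0.5,0,-2,0,0],[0.5,0,-2,0,0],[0.5,0,-2,-20,0],[0.5,0,-2,-60,0],[0.5,-50,-2,-80,0],[0.5,-100,-2,-80,0],[0.5,-150,-2,-80,0],[0.5,-200,-2,-80,0]],
])

```text
clock: 22.45
eef_pos: [387.4, -300.5, 255.3]
eef_rot: [3.141, 0.0, 0.042]
wrist_force: [-0.7, -0.5, 1.5]
finger_gap: 47.0
```

Run:
```python
from h import *
t=manip.camera('top'); P=t['pose']
cv2.imwrite('pics/t8.png',cv2.resize(t['img'][130:310,160:490],(792,432),interpolation=cv2.INTER_CUBIC)[:,:,::-1])
s=manip.read_state(); print(s['clock'],s['eef_pos'],s['wrist_force'])
```

```text
22.5 [ 382.30039275 -300.30331598  255.09749267] [-1.68108979 -0.68208251  1.4735828 ]
```

View pics/t8.png

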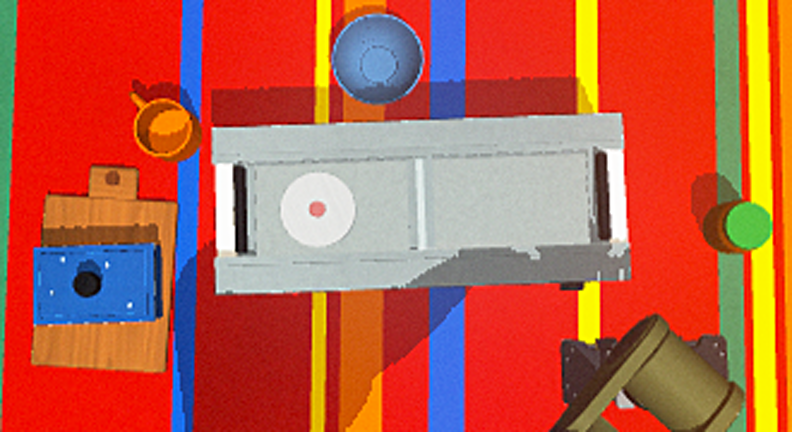

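Run:
```python
from h import *
t=manip.camera('top'); a=cv2.imread('pics/top.png')[:,:,::-1]
for im in(a,t['img']):
    for s in (slice(402,420),slice(254,268)):
        q=255-im[200:228,s].max(2).astype(float); q[q<170]=0; print(s.start+(q.sum(0)*np.arange(q.shape[1])).sum()/q.sum(),end=' ')
    print()
print('box',ray(t,(160+87/2.4,130+284/2.4),t['pose'],120),'board 469,380')
s=manip.read_state(); print(s['clock'],s['wrist_force'])
```

```text
409.5686770648438 259.74807364473236 
410.67574117456985 259.74745493286434 
box [469.63034761 377.68393504 120.        ] board 469,380
22.55 [ 0.98256695 -0.46730753 -0.64705051]
```

```bash
python3 -c "
from cell import manip
print(manip.sign_off())"
```

```text
the job is handed in; nothing more can be done
None
```

The box is on the board, the door is shut again, and I handed the job in at about 22.6 s; sign-off gave no verdict.

**What I did:** I slid the right door open by about 206 mm. I gripped the box's knob, lifted the box a few mm and pressed it against the rear wall until it was square. Then I lifted it out, set it on the board (15 N contact before release) and slid the door shut against its stop (30 N reaction).

**Last checks:**
- **Box:** it stands upright, and its knob measures (470, 378) against the board centre at (469, 380), in mm.
- **Door:** the gripper ended at y = -292.4 mm, against -292.3 mm when the door was shut at the start. The pull strip shows 1.1 px (about 3 mm) further toward shut than in the first picture. I took this to be a change in shadow or a door that started slightly open, but did not confirm which.
- **Other objects:** the canister, mug, bowl and jar look unmoved in the last top view. I judged that by eye and did not measure it.
- **Arm:** it is clear of everything.

No check failed. The only disagreement was the pull-strip shift.

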